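Set and lock the toothbrush clip on its rail, then snap the brush in

ROBOT

A 6-joint arm with a two-finger parallel gripper is mounted at the origin on the work surface. World frame = base frame: x ahead of the robot, y to its left, z up, the work surface at z = 0. Lengths are in mm, angles in rad, forces in N, time in s.
With the tool pointing down it reaches from about 325 to 900 mm from the base axis. Payload 3.5 kg.
Tool frame: the origin (TCP) lies on the centre line of the jaws, within the pads' length; the fingertips stand 22 mm ahead of it and the grasp point (between the pads) lies 3 mm ahead of it (env.tcp_to_tips is the distance from the TCP to the fingertips, in mm); z points along the fingers, y is the direction in which the jaws open and shut (so a half turn about z gives the same grasp; the last joint's range is limited). The gripper opens to 85 mm and grips with 20 to 120 N. Pads are 22 mm wide; open, the fingers measure 114 mm over their backs; the gripper's body (76 mm by 85 mm) begins 54 mm behind the grasp point. The pads swing forward as they close: fully open they stand 13 mm farther back than shut.
Start: joints at [-1.208, 0.276, -0.026, 1.268, 0, 1.467], TCP at [280.699, -558.417, 253.313] pointing down, gripper open.
Joint ranges: [-3.12, 3.12], [-0.85, 1.88], [-1.08, 1.24], [-1.95, 2.15], [-1.57, 1.53], [-3.14, 3.14]. Speed limits (rad/s): [2.57, 2.57, 3.14, 3.14, 3.14, 3.14].

INTERFACE

Orientations are given as a unit quaternion [w, x, y, z].
In Python, from cell import env, eyes, order, nets gives the robot as it stands.
- The arm moves only by the tool arm_command, never from a script. Its arguments are lists of equal length, an entry for each row: "delta_pos": the shift along the tool's x, y, z in m, a list of three; "roll": the turn about the tool's z in rad; "jaw": the opening, from -1 (shut) to 1 (fully open). In form: {"delta_pos": [[dx, dy, dz], ...], "roll": [roll, ...], "jaw": [jaw, ...]}. A call has 1 to 20 rows; each row is the pose to reach, as a shift and turn from the pose commanded when the call began, along the tool's axes at that moment; what a row does not reach only later rows make up. A row lasts 1/12 s, in which the tool goes at most 41.7 mm and 7.16 degrees, less where a joint would pass 70% of its speed; a pose out of reach is approached as far as the arm can. A call with a gripper value outside its range is refused whole. The fingers move at their own pace and stop on an object; the grip force is fixed at half the most. Time passes only in rows, so rows that repeat a pose let the fingers close. It gives the time, the measured TCP pose, the force and the opening at its end, in the units of the state.
- env.state(): the state, without advancing time (a new reading comes with each control period).
- eyes.grab_frame(name): name is "side" or "top" or "wrist"; returns (picture, depth): 420x560x3 uint8, red, green, blue; 420x560 float32, mm along the optical axis (not along the pixel's ray), 0 where there is no reading.
- eyes.camera_model(name): a dict with "fov_y" (degrees; the focal length in pixels is half the picture's height over the tangent of half this angle, whatever the lens; pixels are square), "cx", "cy" (the principal point, pixels), "origin" and "orientation" of the camera in the world. Camera axes: x right, y up, looking along -z (the intrinsics and any distortion apply to the point x, -y, -z); pixel columns grow to the right and rows downward; lengths in mm; the calibration is good to about 2 mm. A picture is of the moment at which its call begins: read the wrist's pose just before it. camera_model takes no time and is no camera call; for the wrist camera it gives the pose at the moment of the call.
- order.close_job(): hands the job in, once; it reports no verdict.
Trained networks look in the newest picture that a camera, given by its name, has taken for a name from the list of things; names that differ only in an ending like _2 or _b are one class to them, and where a whole thing is asked for, a point or a joint stands for the part that bears it (a point fixed in the world has none). Each returns a list of dicts, best first, with "conf" (0 to 1); they miss things now and then, are a little off and sometimes report something else, mostly with a low value. They report only what shows in the picture. A call takes as long as a camera call.
- nets.spot_in(camera, name): "pixel" ([column, row] in pixels, amid what is visible of it).
- nets.cut_out(camera, name): "pixels" (420x560 bool, what is visible of it) and "pixel" ([column, row] in pixels, amid what is visible of it).
- nets.landmark_of(camera, name): "pixel" ([column, row] in pixels: a listed point, or the origin of a listed thing).
The state is a dict: "time": time; "joint_positions": joint angles; "joint_vel": joint speeds; "joint_efforts": joint torques, N m; "tcp_pos": TCP position; "eef_rot": TCP orientation; "wrist_force": force on the tool from outside, world axes, zero at the start; "torque": the same for the moment, N m; "opening": finger opening in mm.
Only numpy, scipy, OpenCV 4.12 (cv2) and the standard library are available. Lean on these libraries where they do the work, as an engineer would, in place of code of your own. Each camera call takes 0.05 s, during which the arm holds its last target. There are 200 camera calls.

TASK

Loosen the red clamp knob on the toothbrush holder, slide the grey carriage along its rail until its red pointer lines up with the yellow tab (not the blue one), and turn the knob clockwise again until it is at least as tight as before, near its stop. Then lift the electric toothbrush out of its travel case, which leaves room for fingers only at the cut-out in the middle, set it down on the counter and take it again beside its green band, and push it down past the sprung blue jaw so that the green band sits level and fully home in the fork clip, either way round, with the carriage still clamped at the yellow tab. Leave the mug, the bottle and the jar standing where they are.

Things in the scene. Friction and masses are not known exactly. Their poses are not given: they have to be found in the camera images.
- rail: The holder's fixed part: white base plate 120 x 260 x 8 mm with an aluminium rail 24 mm wide along its y axis, rail top 28 mm above the counter, end blocks 34 mm high at y = +-120 mm. Origin: under the rail's middle, on the counter. Clip on its -x side (nearer the robot), tabs on its +x side.
- carriage (a joint): Slide of the grey carriage along the rail's y axis, m, 0 at the rail's middle, range -0.075 to 0.075. Carriage block 60 (x) x 50 (y) mm, top 48 mm above the counter. It slides with about 2 N when the knob is slack and holds fast when the knob is tight.
- pointer (a point): Tip of the carriage's red pointer, 44 mm to the +x side of the rail's middle line, 14 mm above the counter. A red line runs from it over the carriage's back and top.
- tab_yellow: Yellow tab 16 x 16 x 16 mm fixed on the base plate beside the rail on its +x side; origin in the middle of its underside, axes parallel to the rail's. The pointer must come to its middle along the rail (y), within 6 mm.
- tab_blue: Blue tab of the same shape, not the one wanted.
- knob (a joint): Turn of the clamp knob, rad, 0 = slack end stop, 1.5 = tight end stop, growing clockwise seen from above. The clamp begins to bite near 0.7; below 0.5 the carriage is free; above 1.1 it counts as tight. Holding torque about 0.15 N m.
- knob_grip (a point): Grip point on the knob's vertical axis, 80 mm above the counter. The red bar to grip is 40 long x 13 wide mm, from 56 to 90 mm above the counter, on a black disc of radius 20 mm. The bar's length is this point's x axis (parallel to the rail's x axis at joint value 0).
- clip_seat (a point): Axis of the brush handle when fully home: 80 mm to the -x side of the rail's middle line, 62 mm above the counter. Axes as the rail's: the handle lies along y, the clip opens upward (+z). Clip 36 mm long in y; black fixed tine on the +x side, blue jaw on the -x side, flared tops 28 mm above this point. Beside the clip the space is free down to the counter. Snapping in takes 8 to 15 N.
- jaw (a joint): Opening of the sprung blue jaw, rad, 0 closed (over the handle), about 0.1 as the handle passes.
- case: Blue travel case on the counter, 290 (x) x 40 x 42 mm, fixed. Origin: middle of its underside; x along its length. Side walls reach 42 mm high, except at a cut-out 56 mm long in the middle, where only an 18 mm wide, 12 mm high spine runs under the brush.
- brush: Electric toothbrush lying along its x axis, 120 g: white round handle of 20 mm diameter from x = -80 to 80 mm, grey square end pieces 26 x 26 mm at x = -102..-80 and 80..92 mm on which it lies without rolling, then a thin neck and head up to x = 133 mm. Origin under the handle's middle, level with the underside of the end pieces.
- band (a point): Middle of the green band (30 mm long) on the brush handle's axis, 13 mm above the underside of the end pieces (25 mm above the counter while in the case). Axes as the brush's.
- mug: Blue mug, radius 36, height 85 mm, origin under its middle. Leave alone.
- bottle: Green bottle, radius 26, height 130 mm, origin under its middle. Leave alone.
- jar: Amber jar, radius 30, height 45 mm, origin under its middle. Leave alone.

How it is judged:
By the outcome, as a careful person would: the job done as asked, in the order asked, and still so for the second after the job is handed in, with the robot touching nothing.
It also fails if it takes over 67 s, if anything falls off the work surface, if the arm or the gripper's body presses on something with over 40 N, if the wrist force passes 120 N, or if a joint passes its speed limit or range.

## Working session

There is one attempt and no reset: what is moved stays moved. The work goes in short steps, Python scripts to look and compute and a tool call to move; the robot and the scene stay as the last step left them, time stands still between calls to the robot, and variables do not carry over. Pictures are saved under pics/ and viewed, about 8 in all and at most 12, crops included, and the job is handed in when it is done.

Besides the shell and the picture viewer there is one more tool, called after "Call:" in YAML: its name, and indented under it one key for each argument. arm_command: Moves the arm, as the interface text tells. Its arguments: {"type":"object","properties":{"delta_pos":{"type":"array"},"roll":{"type":"array"},"jaw":{"type":"array"}},"required":["delta_pos","roll","jaw"]}

```bash
mkdir -p pics; ls; cat > h.py <<'E'
import numpy as np, cv2
from cell import env, eyes, order, nets
from scipy.spatial.transform import Rotation as R
def cam(n):
    m=eyes.camera_model(n); q=m["orientation"]
    f=210/np.tan(np.radians(m["fov_y"])/2)
    return m,f,R.from_quat([q[1],q[2],q[3],q[0]]).as_matrix(),np.array(m["origin"])
def ray(c,px):
    m,f,Rm,o=c
    K=np.array([[f,0,m["cx"]],[0,f,m["cy"]],[0,0,1.]])
    d=m.get("distortion")
    u,v=(px[0]-m["cx"])/f,(px[1]-m["cy"])/f
    return Rm@np.array([u,-v,-1.])
def at_z(c,px,z):
    d=ray(c,px); o=c[3]; return o+d*(z-o[2])/d[2]
def at_depth(c,px,dep): return c[3]+ray(c,px)*dep
def proj(c,p):
    m,f,Rm,o=c; q=Rm.T@(np.array(p)-o); return [m["cx"]+f*q[0]/-q[2], m["cy"]-f*q[1]/-q[2]]
E
python3 - <<'E'
from h import *
for n in ["top","side","wrist"]:
    print(n,eyes.camera_model(n))
im,d=eyes.grab_frame("top"); cv2.imwrite("pics/top1.png",im[:,:,::-1])
c=cam("top")
for name,z in [("rail",0),("pointer",14),("tab_yellow",0),("tab_blue",0),("knob_grip",80),("clip_seat",62),("case",0),("brush",12),("band",25),("mug",0),("bottle",0),("jar",0)]:
    r=nets.landmark_of("top",name)
    for k in r[:2]: print(name,round(k["conf"],2),np.round(k["pixel"]),np.round(at_z(c,k["pixel"],z),1))
im,d=eyes.grab_frame("side"); cv2.imwrite("pics/side1.png",im[:,:,::-1])
print(env.state())
E
```

```text
pics
top {'fov_y': 46.018447274383504, 'cx': 275.4401717410807, 'cy': 212.84738881392997, 'origin': array([3.94596123e+02, 9.48411626e-02, 1.31166237e+03]), 'orientation': array([ 0.70648555,  0.05426538, -0.05860432, -0.70320621])}
side {'fov_y': 42.274163684785655, 'cx': 284.14823777580074, 'cy': 210.08257060500986, 'origin': array([ 85.6047907 , 816.97991301, 796.7500222 ]), 'orientation': array([-0.24849194, -0.11340641,  0.4289329 ,  0.86105012])}
wrist {'fov_y': 62.952669883002244, 'cx': 278.5188948798739, 'cy': 205.51327797553043, 'origin': array([ 345.02232992, -524.96294863,  373.48761912]), 'orientation': array([ 0.84257373, -0.12062498,  0.07590736, -0.51938155])}
rail 0.56 [255. 200.] [639.7  47.2   0. ]
pointer 0.89 [249. 187.] [674.4  63.2  14. ]
tab_yellow 0.5 [236. 183.] [686.3 100.5   0. ]
tab_blue 0.46 [267. 175.] [709.9  15.    0. ]
knob_grip 0.6 [248. 196.] [635.5  62.2  80. ]
clip_seat 0.93 [253. 231.] [550.   49.5  62. ]
case 0.8 [379. 249.] [ 511.1 -283.6    0. ]
brush 0.86 [381. 249.] [ 509.  -286.5   12. ]
brush 0.43 [233. 185.] [679.8 107.9  12. ]
band 0.68 
[... 156 characters left out ...]
   0. ]
{'time': 0.7, 'joint_positions': array([-1.20844572e+00,  2.76324961e-01, -2.63590500e-02,  1.26800213e+00,
        2.85164986e-05,  1.46738497e+00]), 'joint_vel': array([-0.00094772, -0.00123286,  0.00081238,  0.00134571, -0.00014518,
       -0.00069194]), 'joint_efforts': array([-3.68727942e-04, -4.45323086e+01,  2.95482123e+01,  5.95049096e-04,
       -8.75476621e-05, -6.67716591e-06]), 'tcp_pos': array([ 280.68727799, -558.44422795,  253.3792746 ]), 'eef_rot': array([5.27884897e-05, 9.73005554e-01, 2.30781690e-01, 2.12515422e-05]), 'wrist_force': array([ 0.42069763,  0.57171613, -0.48270258]), 'torque': array([ 0.03365249,  0.01376112, -0.06331079]), 'opening': 85.45146736981401}
```

```bash
python3 - <<'E'
import cv2
a=cv2.imread("pics/top1.png")
cv2.imwrite("pics/top1z.png",cv2.resize(a[130:320,200:450],None,fx=3.2,fy=3.1,interpolation=cv2.INTER_CUBIC)[:600,:800])
E
```

```text
(no output)
```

View pics/top1z.png

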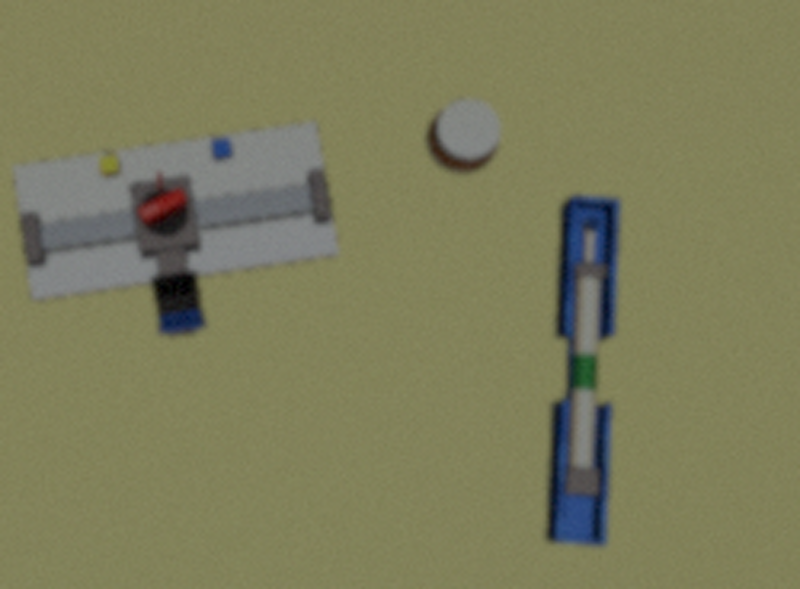

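View pics/side1.png

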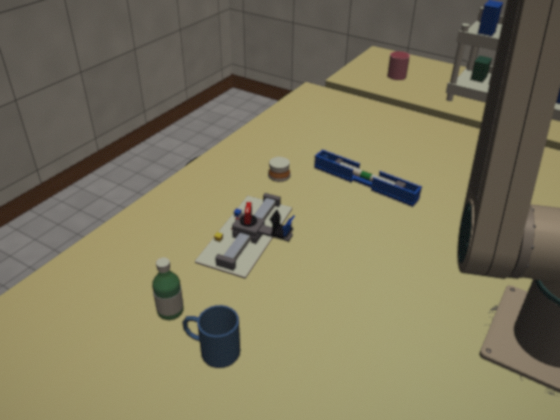

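The top crop (3.2x) shows the yellow tab left at (108,163), the blue one at (222,148), the pointer between them at (160,180), and the red bar tilted at (163,206). It also shows the clip below the carriage and the case with the brush at (585,370), head end away from the robot. The side view agrees.

```bash
python3 - <<'E'
from h import *
c=cam("top")
f=lambda u,v:(200+u/3.2,130+v/3.1)   # crop->px
P=lambda u,v,z:at_z(c,f(u,v),z)[:2]
for a,b,z in [((14,165),(318,122),8),((33,299),(338,254),8),((108,158),(222,143),16),((30,218),(318,176),34),((140,217),(188,197),90)]:
    p,q=P(*a,z),P(*b,z); print(np.round(p),np.round(q),"dir",np.arctan2(*(p-q)[::-1]))
print("case dir",P(590,200,42)-P(580,543,42), "brush",P(590,268,38)-P(583,482,38))
print("base centre",(P(14,165,8)+P(318,122,8)+P(33,299,8)+P(338,254,8))/4)
s=env.state(); q=s["eef_rot"]; T=R.from_quat([q[1],q[2],q[3],q[0]]).as_matrix()
w=cam("wrist"); print("cam in tool",T.T@(w[3]-s["tcp_pos"]),"axes\n",T.T@w[2])
E
```

```text
[685. 184.] [724. -72.] dir 1.7252224613930023
[567. 165.] [608. -88.] dir 1.7287770119007073
[689. 105.] [703.   9.] dir 1.7148431344712807
[633. 166.] [671. -70.] dir 1.7286584152950484
[624.  73.] [641.  35.] dir 1.9901434517073697
case dir [285.14044638 -16.73903977] brush [178.30090576 -11.11030576]
base centre [645.95411922  47.40834996]
cam in tool [  72.4716284    -0.5354527  -121.30596459] axes
 [[-1.56123007e-04  9.59306146e-01  2.82368012e-01]
 [ 9.99999901e-01  3.20640009e-05  4.43973088e-04]
 [ 4.16852264e-04  2.82368053e-01 -9.59306056e-01]]
```

Call:
arm_command:
  delta_pos:
    - [0.592, -0.392, 0.02]
    - [0.592, -0.392, 0.02]
    - [0.592, -0.392, 0.02]
    - [0.592, -0.392, 0.02]
    - [0.592, -0.392, 0.02]
    - [0.592, -0.392, 0.02]
    - [0.592, -0.392, 0.02]
    - [0.592, -0.392, 0.02]
    - [0.592, -0.392, 0.02]
    - [0.592, -0.392, 0.02]
    - [0.592, -0.392, 0.02]
    - [0.592, -0.392, 0.02]
    - [0.592, -0.392, 0.02]
    - [0.592, -0.392, 0.02]
    - [0.592, -0.392, 0.02]
    - [0.592, -0.392, 0.02]
    - [0.592, -0.392, 0.02]
    - [0.592, -0.392, 0.02]
    - [0.592, -0.392, 0.02]
    - [0.592, -0.392, 0.02]
  roll: [-1.52, -1.52, -1.52, -1.52, -1.52, -1.52, -1.52, -1.52, -1.52, -1.52, -1.52, -1.52, -1.52, -1.52, -1.52, -1.52, -1.52, -1.52, -1.52, -1.52]
  jaw: [0, 0, 0, 0, 0, 0, 0, 0, 0, 0, 0, 0, 0, 0, 0, 0, 0, 0, 0, 0]

```text
time: 2.37
tcp_pos: [633.2, 57.7, 233.1]
eef_rot: [-0.0, 0.546, 0.838, -0.001]
wrist_force: [0.1, -0.5, -0.5]
opening: 42.5
```

```bash
cat >> h.py <<'E'
def tool(s=None):
    s=s or env.state(); q=s["eef_rot"]
    T=R.from_quat([q[1],q[2],q[3],q[0]]).as_matrix()
    return s["tcp_pos"],T,np.arctan2(T[1,0],T[0,0]),s
def st():
    p,T,phi,s=tool(); print("t %.2f tcp"%s["time"],np.round(p,1),"phi %.3f"%phi,"F",np.round(s["wrist_force"],1),"open %.1f"%s["opening"],"j6 %.2f"%s["joint_positions"][5]); return p,T,phi
def go(target,phi=None):
    p,T,ph=st(); print("delta_m",np.round(T.T@(np.array(target)-p)/1000,4),"roll",None if phi is None else round(ph-phi,3))
E
python3 - <<'E'
from h import *
st(); c=cam("wrist"); im,d=eyes.grab_frame("wrist"); cv2.imwrite("pics/w1.png",im[:,:,::-1])
for name,z in [("pointer",14),("tab_yellow",0),("tab_blue",0),("knob_grip",80),("clip_seat",62)]:
    for k in nets.landmark_of("wrist",name)[:2]: print(name,round(k["conf"],2),np.round(k["pixel"]),np.round(at_z(c,k["pixel"],z),1))
for name,z in [("tab_yellow",16),("knob",90)]:
  for k in nets.cut_out("wrist",name)[:1]:
    m=k["pixels"]; print(name,k["conf"],m.sum(),at_z(c,k["pixel"],z))
E
```

```text
t 2.37 tcp [633.2  57.7 233.1] phi 1.987 F [ 0.1 -0.5 -0.5] open 42.5 j6 1.14
pointer 0.6 [320. 193.] [677.9  62.2  14. ]
tab_yellow 0.6 [343. 155.] [684.8 105.3   0. ]
tab_blue 0.69 [318. 239.] [701.8  10.4   0. ]
knob_grip 0.71 [277. 198.] [633.5  55.5  80. ]
clip_seat 0.6 [189. 169.] [555.4  44.2  62. ]
clip_seat 0.37 [256. 383.] [ 695.3 -141.7   62. ]
tab_yellow 0.74 339 [681.13787216 105.20143734  16.        ]
knob 0.68 1695 [632.69003269  63.55151257  90.        ]
```

View pics/w1.png

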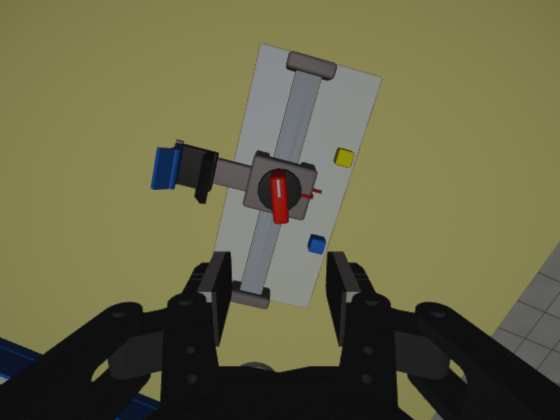

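The wrist view shows the bar at (280,196), nearly along the tool's x axis. The pointer is at (320,191), the yellow tab at (344,157), the blue tab at (317,244) and the clip at the left. I'll fit the top of the bar from depth.

```bash
cat >> h.py <<'E'
def cloud(c,d,mask):
    v,u=np.nonzero(mask&(d>0)); m,f,Rm,o=c
    q=np.stack([(u-m["cx"])/f,-(v-m["cy"])/f,-np.ones(len(u))],1)*d[v,u][:,None]
    return q@Rm.T+o
def hsv(im): return [x.astype(int) for x in cv2.split(cv2.cvtColor(im,cv2.COLOR_RGB2HSV))]
def fit(P):
    xy=P[:,:2].astype(np.float32); (cx,cy),(w,h),a=cv2.minAreaRect(xy)
    e=np.linalg.svd(xy-xy.mean(0),full_matrices=False)[2][0]
    return np.round([cx,cy,w,h],1),"mean",np.round(P.mean(0),1),"dir %.3f"%np.arctan(e[1]/e[0]),len(P)
E
python3 - <<'E'
from h import *
st(); c=cam("wrist"); im,d=eyes.grab_frame("wrist"); H,S,V=hsv(im)
red=((H<8)|(H>172))&(S>130)&(V>80); P=cloud(c,d,red); b=P[P[:,2]>84]
print("bar",fit(b)); 
for lo,hi in [(0,25),(25,40),(40,56)]:
    q=P[(P[:,2]>lo)&(P[:,2]<hi)]; 
    if len(q)>3: print("red z",lo,hi,q.mean(0),len(q), "max along x",q[q[:,0].argmax()])
for n,l,h in [("yellow",22,35),("blue",105,130)]:
    m=(H>l)&(H<h)&(S>150)&(V>90); P=cloud(c,d,m); P=P[(P[:,2]>11)&(P[:,2]<22)&(P[:,0]>660)]; print(n,fit(P))
rail=cloud(c,d,(S<60)); p=rail[(rail[:,2]>25)&(rail[:,2]<31)&(rail[:,0]>560)]; print("rail",fit(p))
p=rail[(rail[:,2]>45)&(rail[:,2]<51)&(rail[:,0]>600)]; print("carriage",fit(p))
p=cloud(c,d,V>0); p=p[(p[:,2]>60)&(p[:,0]<590)&(p[:,0]>500)&(p[:,1]>-20)&(p[:,1]<120)]; print("clip",fit(p),p[:,2].max())
E
```

```text
t 2.77 tcp [633.4  56.8 233.6] phi 1.984 F [-0.3 -0.1  0.3] open 42.9 j6 1.14
bar (array([634.6,  56.8,  12.1,  38.8]), 'mean', array([634.6,  56.7,  90.4]), 'dir -1.084', 637)
red z 0 25 [673.19580597  62.96252054  16.30810074] 20 max along x [677.09987323  63.34726809  16.87915865]
red z 40 56 [660.15856337  60.77274759  49.6566859 ] 36 max along x [665.64961684  61.69817844  48.50110406]
yellow (array([680.9, 112. ,   0. ,   0. ]), 'mean', array([680.9, 112. ,  21.9]), 'dir 0.000', 1)h.py:34: RuntimeWarning: Mean of empty slice.
  e=np.linalg.svd(xy-xy.mean(0),full_matrices=False)[2][0]
  ret = um.true_divide(
Traceback (most recent call last):
  File "h.py", line 34, in fit
    e=np.linalg.svd(xy-xy.mean(0),full_matrices=False)[2][0]
      ~~~~~~~~~~~~~~~~~~~~~~~~~~~~~~~~~~~~~~~~~~~~~~~~~~~^^^
IndexError: index 0 is out of bounds for axis 0 with size 0
```

```bash
python3 - <<'E'
from h import *
go([634.6,56.8,83],2.058); c=cam("wrist"); im,d=eyes.grab_frame("wrist"); H,S,V=hsv(im); np.savez("w.npz",im=im,d=d)
for n,l,h in [("yellow",22,34),("blue",105,130)]:
    m=(H>l)&(H<h)&(S>150)&(V>60); P=cloud(c,d,m); P=P[(P[:,2]>10)&(P[:,2]<26)&(P[:,0]>660)&(P[:,1]>-50)]; print(n,len(P)); 
    if len(P)>5: print(n,fit(P))
for u,v in [(344,157),(317,244),(150,60)]: print(H[v,u],S[v,u],V[v,u],at_depth(c,(u,v),d[v,u]))
rail=cloud(c,d,(S<60)); p=rail[(rail[:,2]>24)&(rail[:,2]<32)&(rail[:,0]>560)]; print("rail",fit(p))
p=rail[(rail[:,2]>45)&(rail[:,2]<51)&(rail[:,0]>600)]; print("carriage",fit(p))
p=cloud(c,d,V>0); p=p[(p[:,2]>60)&(p[:,0]<590)&(p[:,0]>500)&(p[:,1]>-20)&(p[:,1]<120)]; print("clip",fit(p),p[:,2].max())
E
```

```text
t 2.82 tcp [633.4  57.  233.5] phi 1.985 F [ 1.   1.  -0.3] open 42.8 j6 1.15
delta_m [-0.0007  0.001   0.1505] roll -0.073
yellow 269
yellow (array([682.2, 104.7,  15.6,  15.3]), 'mean', array([681.5, 104.7,  24. ]), 'dir -0.001', 269)
blue 192
blue (array([697.2,  11.3,  15. ,  15.1]), 'mean', array([696.9,  11.7,  24.5]), 'dir -0.364', 192)
31 237 143 [682.06047352 104.63176855  24.60695681]
108 200 135 [697.11472827  12.69767297  24.81298731]
29 102 133 [476.10952396 111.6939951    1.69224598]
rail (array([635.8,  53. ,  58.8, 239.6]), 'mean', array([634.2,  57.9,  28.6]), 'dir -1.411', 4333)
carriage (array([634.7,  56.7,  60. ,  50.1]), 'mean', array([632.4,  60.2,  48.4]), 'dir 0.236', 1796)
clip (array([560.9,  44.8,  59.1,  38.6]), 'mean', array([578.1,  46. , 251.3]), 'dir 0.057', 9972) 302.72975028825016
```

Call:
arm_command:
  delta_pos:
    - [-0.0007, 0.001, 0.05]
    - [-0.0007, 0.001, 0.1]
    - [-0.0007, 0.001, 0.13]
    - [-0.0007, 0.001, 0.1485]
    - [-0.0007, 0.001, 0.1485]
    - [-0.0007, 0.001, 0.1485]
    - [-0.0007, 0.001, 0.1485]
    - [-0.0007, 0.001, 0.1485]
    - [-0.0007, 0.001, 0.1485]
    - [-0.0007, 0.001, 0.1485]
    - [-0.0007, 0.001, 0.1485]
    - [-0.0007, 0.001, 0.1485]
  roll: [-0.073, -0.073, -0.073, -0.073, -0.073, -0.073, -0.073, -0.073, -0.073, -0.073, -0.073, -0.073]
  jaw: [0, 0, 0, 0, 0, 0, -1, -1, -1, -1, -1, -1]

```text
time: 3.87
tcp_pos: [634.5, 56.2, 87.8]
eef_rot: [0.001, 0.516, 0.857, -0.001]
wrist_force: [-6.1, -2.9, 6.7]
opening: 12.0
```

Call:
arm_command:
  delta_pos:
    - [0, 0, 0]
    - [0, 0, 0]
    - [0, 0, 0]
    - [0, 0, 0]
    - [0, 0, 0]
    - [0, 0, 0]
    - [0, 0, 0]
    - [0, 0, 0]
    - [0, 0, 0]
    - [0, 0, 0]
    - [0, 0, 0]
    - [0, 0, 0]
  roll: [-0.1, -0.2, -0.3, -0.4, -0.5, -0.6, -0.7, -0.8, -0.9, -0.97, -0.97, -0.97]
  jaw: [-1, -1, -1, -1, -1, -1, -1, -1, -1, -1, -1, -1]

```text
time: 4.87
tcp_pos: [634.3, 56.6, 87.8]
eef_rot: [-0.0, 0.056, 0.998, -0.001]
wrist_force: [-5.6, -2.7, 6.0]
opening: 11.8
```

```bash
python3 - <<'E'
from h import *
p,T,phi=st(); print(env.state()["torque"]); u=np.array([-.16,.987,0]); print("along-rail in tool per 39.8",T.T@u*39.8)
E
```

```text
t 4.87 tcp [634.3  56.6  87.8] phi 3.029 F [-5.6 -2.7  6. ] open 11.8 j6 0.10
[-0.45128994  1.22304908  0.11174393]
along-rail in tool per 39.8 [10.74469833 38.31734289 -0.08232927]
```

Call:
arm_command:
  delta_pos:
    - [0.0027, 0.0096, 0]
    - [0.0054, 0.0192, 0]
    - [0.0081, 0.0287, 0]
    - [0.0107, 0.0383, 0]
    - [0.0107, 0.0383, 0]
    - [0.0107, 0.0383, 0]
    - [0.0107, 0.0383, 0]
  roll: [0, 0, 0, 0, 0, 0, 0]
  jaw: [-1, -1, -1, -1, -1, -1, -1]

```text
time: 5.45
tcp_pos: [627.6, 97.4, 87.8]
eef_rot: [-0.0, 0.056, 0.998, 0.0]
wrist_force: [-5.6, 0.8, 6.8]
opening: 12.2
```

```bash
cat > chk.py <<'E'
from h import *
p,T,phi=st()
for cn in ["wrist","top"]:
    c=cam(cn); im,d=eyes.grab_frame(cn); H,S,V=hsv(im); cv2.imwrite(f"pics/chk_{cn}_{p[0]:.0f}_{p[2]:.0f}.png",im[:,:,::-1])
    P=cloud(c,d,(H>22)&(H<34)&(S>150)&(V>60)); P=P[(P[:,2]>10)&(P[:,2]<30)&(P[:,0]>660)&(P[:,0]<720)&(P[:,1]>50)&(P[:,1]<150)]
    if len(P)>5: print(cn,"yellow",fit(P))
    P=cloud(c,d,((H<8)|(H>172))&(S>130)&(V>60)); q=P[(P[:,2]<35)&(P[:,0]>650)&(P[:,0]<720)]
    if len(q): print(cn,"pointer mean",q.mean(0),len(q),"tip",q[q[:,0].argmax()])
    q=P[(P[:,2]>84)&(P[:,2]<96)]
    if len(q)>10: print("bar",fit(q))
E
python3 chk.py
```

```text
t 5.45 tcp [627.6  97.4  87.8] phi 3.030 F [-5.6  0.8  6.8] open 12.2 j6 0.16
bar (array([627.4,  98.1,  12.4,  40. ]), 'mean', array([625.9,  98.4,  90.1]), 'dir -0.106', 2635)
```

Call:
arm_command:
  delta_pos:
    - [-0.0004, -0.0015, 0]
    - [-0.0004, -0.0015, 0]
    - [-0.0004, -0.0015, 0]
    - [-0.0004, -0.0015, 0]
    - [-0.0004, -0.0015, 0]
    - [-0.0004, -0.0015, 0]
    - [-0.0004, -0.0015, 0]
    - [-0.0004, -0.0015, 0]
    - [-0.0004, -0.0015, 0]
    - [-0.0004, -0.0015, 0]
    - [-0.0004, -0.0015, 0]
    - [-0.0004, -0.0015, 0]
    - [-0.0004, -0.0015, 0]
    - [-0.0004, -0.0015, 0]
    - [-0.0004, -0.0015, 0]
    - [-0.0004, -0.0015, 0]
  roll: [0, 0.1, 0.2, 0.3, 0.4, 0.5, 0.6, 0.7, 0.8, 0.9, 1.0, 1.1, 1.18, 1.22, 1.22, 1.22]
  jaw: [-1, -1, -1, -1, -1, -1, -1, -1, -1, -1, -1, -1, -1, -1, -1, -1]

```text
time: 6.88
tcp_pos: [628.2, 95.7, 87.9]
eef_rot: [-0.0, 0.618, 0.786, 0.0]
wrist_force: [-6.0, 0.1, 6.2]
opening: 11.8
```

```bash
python3 - <<'E'
from h import *
p,T,phi=st(); print(env.state()["torque"],"q est",0.16-(phi-np.pi))
E
```

```text
t 6.88 tcp [628.2  95.7  87.9] phi 1.809 F [-6.   0.1  6.2] open 11.8 j6 1.38
[ 0.07438264  1.23803218 -0.08286235] q est 1.4926750856556525
```

Release, rise, and check.

Call:
arm_command:
  delta_pos:
    - [0, 0, 0]
    - [0, 0, 0]
    - [0, 0, 0]
    - [0, 0, 0]
    - [0, 0, -0.03]
    - [0, 0, -0.07]
    - [0, 0, -0.11]
    - [0, 0, -0.145]
    - [0, 0, -0.145]
    - [0, 0, -0.145]
  roll: [0, 0, 0, 0, 0, 0, 0, 0, 0, 0]
  jaw: [0, 0, 0, 0, 0, 0, 0, 0, 0, 0]

```text
time: 7.72
tcp_pos: [631.2, 95.3, 233.7]
eef_rot: [0.003, 0.618, 0.786, 0.003]
wrist_force: [-0.4, 0.3, 0.2]
opening: 42.6
```

```bash
python3 chk.py; python3 - <<'E'
from h import *
c=cam("wrist"); im,d=eyes.grab_frame("wrist"); H,S,V=hsv(im)
p=cloud(c,d,(S<60)); p=p[(p[:,2]>45)&(p[:,2]<51)&(p[:,0]>600)]; print("carriage",fit(p))
p=cloud(c,d,V>0); 
for z0,z1 in [(60,72),(72,82),(82,95)]:
    q=p[(p[:,2]>z0)&(p[:,2]<z1)&(p[:,0]<595)&(p[:,0]>500)&(p[:,1]>30)&(p[:,1]<140)]; print("clip",z0,fit(q)) if len(q)>10 else 0
m=(H>105)&(H<130)&(S>120)&(V>40); q=cloud(c,d,m); q=q[(q[:,2]>75)&(q[:,2]<100)&(q[:,0]<595)]; print("jaw",fit(q))
E
ls pics
```

```text
t 7.72 tcp [631.2  95.3 233.7] phi 1.809 F [-0.4  0.3  0.2] open 42.6 j6 1.38
wrist yellow (array([682.1, 105. ,  15.3,  15.4]), 'mean', array([681.5, 105.5,  23.8]), 'dir -1.250', 263)
wrist pointer mean [665.36109092 102.56211794  16.52120308] 22 tip [670.32255888 103.05410033  16.39007404]
bar (array([628.3,  96.8,  12.2,  39. ]), 'mean', array([628.2,  96.8,  90.2]), 'dir -1.347', 686)
carriage (array([629. ,  96.5,  61.3,  50.1]), 'mean', array([628.6,  99.4,  48.4]), 'dir 0.296', 1768)
clip 60 (array([552.2,  87.6,  31.9,  34.4]), 'mean', array([547.8,  94. ,  67. ]), 'dir 0.800', 84)
clip 72 (array([549.9,  83.4,  38.6,  36. ]), 'mean', array([541.5,  83.2,  77.2]), 'dir -1.426', 698)
clip 82 (array([549.1,  83.2,  46.3,  36.2]), 'mean', array([549.2,  84.2,  86.5]), 'dir 0.174', 875)
jaw (array([533.9,  81.3,  15. ,  33.8]), 'mean', array([533.4,  81.6,  81.8]), 'dir -1.412', 813)
chk_top_628_88.png
chk_top_631_234.png
chk_wrist_628_88.png
chk_wrist_631_234.png
side1.png
top1.png
top1z.png
w1.png
```

Bar angle ≈1.5 rad, at the stop, and the pointer is within 1 mm of the yellow tab's middle. Next is the case.

```bash
python3 - <<'E'
from h import *
go([510,-284,215],3.08)
E
```

```text
t 7.87 tcp [627.6  95.1 228. ] phi 1.809 F [-0.7 -0.1 -0.1] open 42.5 j6 1.38
delta_m [-0.3407 -0.2036  0.0134] roll -1.271
```

Call:
arm_command:
  delta_pos:
    - [-0.3407, -0.2036, 0.0134]
    - [-0.3407, -0.2036, 0.0134]
    - [-0.3407, -0.2036, 0.0134]
    - [-0.3407, -0.2036, 0.0134]
    - [-0.3407, -0.2036, 0.0134]
    - [-0.3407, -0.2036, 0.0134]
    - [-0.3407, -0.2036, 0.0134]
    - [-0.3407, -0.2036, 0.0134]
    - [-0.3407, -0.2036, 0.0134]
    - [-0.3407, -0.2036, 0.0134]
    - [-0.3407, -0.2036, 0.0134]
    - [-0.3407, -0.2036, 0.0134]
    - [-0.3407, -0.2036, 0.0134]
    - [-0.3407, -0.2036, 0.0134]
  roll: [-1.271, -1.271, -1.271, -1.271, -1.271, -1.271, -1.271, -1.271, -1.271, -1.271, -1.271, -1.271, -1.271, -1.271]
  jaw: [0.3, 0.3, 0.3, 0.3, 0.3, 0.3, 0.3, 0.3, 0.3, 0.3, 0.3, 0.3, 0.3, 0.3]

```text
time: 9.03
tcp_pos: [510.6, -282.6, 215.0]
eef_rot: [-0.001, 0.031, 1.0, 0.001]
wrist_force: [-0.3, -0.2, -0.3]
opening: 55.5
```

```bash
python3 - <<'E'
from h import *
p,T,phi=st(); c=cam("wrist"); im,d=eyes.grab_frame("wrist"); H,S,V=hsv(im); cv2.imwrite("pics/w2.png",im[:,:,::-1])
P=cloud(c,d,V>0); ok=lambda P,a,b:P[(P[:,2]>a)&(P[:,2]<b)&(abs(P[:,0]-510)<170)&(abs(P[:,1]+284)<60)]
g=ok(cloud(c,d,(H>40)&(H<90)&(S>100)),20,45); print("band",fit(g),g[:,2].max())
w=ok(cloud(c,d,(S<70)&(V>90)),30,45); print("white top",fit(w))
gr=ok(cloud(c,d,(S<70)&(V<=160)),35,45); print("end",fit(gr)) if len(gr)>5 else 0
b=ok(cloud(c,d,(H>100)&(H<130)&(S>110)),38,46); print("case walls",fit(b))
s=ok(cloud(c,d,(H>100)&(H<130)&(S>110)),8,46)
e=np.array([np.cos(-.059),np.sin(-.059)]); q=b[:,:2]-[510,-284]; t=np.sort(q@e); i=np.argmax(np.diff(t)); print("cut",t[i],t[i+1],t[0],t[-1])
E
```

```text
t 9.03 tcp [ 510.6 -282.6  215. ] phi 3.079 F [-0.3 -0.2 -0.3] open 55.5 j6 -0.55
band (array([ 505.2, -285.7,   19.4,   29.7]), 'mean', array([ 504.8, -285.5,   34. ]), 'dir -0.066', 699) 38.280026076850106
white top (array([ 507.6, -287.8,   35.9,  289. ]), 'mean', array([ 483.2, -284.4,   35. ]), 'dir -0.070', 3418)
end (array([ 507.7, -286.1,   40.1,  289. ]), 'mean', array([ 477.2, -284.1,   37.4]), 'dir -0.071', 2244)
case walls (array([ 508.1, -286.1,   39.4,  290. ]), 'mean', array([ 486.1, -284.7,   42.3]), 'dir -0.070', 3589)
cut -30.562130212781156 25.643333207368226 -146.8784438443061 143.2200944424983
```

View pics/w2.png

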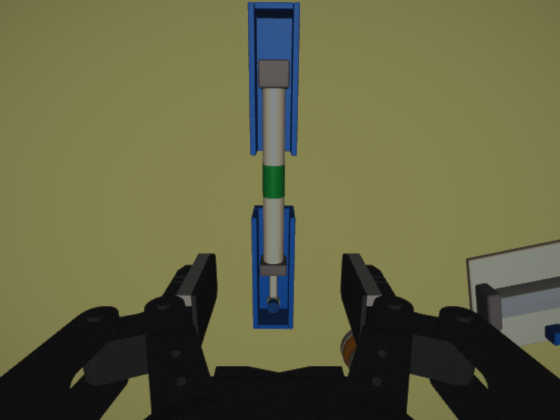

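```bash
python3 - <<'E'
from h import *
go([507.3,-285.9,36],3.072)
E
```

```text
t 9.08 tcp [ 511.  -282.4  215.4] phi 3.080 F [-0.1  0.2 -1. ] open 55.5 j6 -0.55
delta_m [ 0.0032 -0.004   0.1794] roll 0.008
```

Call:
arm_command:
  delta_pos:
    - [0.003, -0.0037, 0.04]
    - [0.003, -0.0037, 0.08]
    - [0.003, -0.0037, 0.12]
    - [0.003, -0.0037, 0.155]
    - [0.003, -0.0037, 0.179]
    - [0.003, -0.0037, 0.179]
    - [0.003, -0.0037, 0.179]
    - [0.003, -0.0037, 0.179]
    - [0.003, -0.0037, 0.179]
    - [0.003, -0.0037, 0.179]
    - [0.003, -0.0037, 0.179]
    - [0.003, -0.0037, 0.179]
    - [0.003, -0.0037, 0.179]
    - [0.003, -0.0037, 0.179]
  roll: [0.008, 0.008, 0.008, 0.008, 0.008, 0.008, 0.008, 0.008, 0.008, 0.008, 0.008, 0.008, 0.008, 0.008]
  jaw: [0.3, 0.3, 0.3, 0.3, 0.3, 0.3, 0.3, -1, -1, -1, -1, -1, -1, -1]

```text
time: 10.25
tcp_pos: [510.0, -288.5, 40.2]
eef_rot: [0.002, 0.035, 0.999, -0.001]
wrist_force: [0.7, 1.0, 5.6]
opening: 17.8
```

```bash
python3 - <<'E'
from h import *
st()
E
```

```text
t 10.25 tcp [ 510.  -288.5   40.2] phi 3.072 F [0.7 1.  5.6] open 17.8 j6 -0.56
```

Call:
arm_command:
  delta_pos:
    - [0, 0, -0.015]
    - [0, 0, -0.03]
    - [0, 0, -0.05]
    - [0, 0, -0.08]
    - [0, 0, -0.11]
    - [0, 0, -0.11]
    - [0, 0, -0.11]
  roll: [0, 0, 0, 0, 0, 0, 0]
  jaw: [-1, -1, -1, -1, -1, -1, -1]

```text
time: 10.83
tcp_pos: [509.8, -288.8, 150.7]
eef_rot: [0.003, 0.035, 0.999, -0.002]
wrist_force: [0.3, 0.1, -2.0]
opening: 17.4
```

```bash
cat > held.py <<'E'
from h import *
import sys
p,T,phi=st(); c=cam("wrist"); im,d=eyes.grab_frame("wrist"); H,S,V=hsv(im); cv2.imwrite("pics/held_%s.png"%sys.argv[1],im[:,:,::-1])
def rel(P): return (P-p)@T
g=rel(cloud(c,d,(H>40)&(H<90)&(S>100))); g=g[(abs(g[:,1])<40)&(abs(g[:,0])<110)]
if len(g): print("band in tool: x %.1f..%.1f y %.1f z(top) %.1f"%(*np.percentile(g[:,0],[2,98]),np.median(g[:,1]),g[:,2].min()),len(g))
w=rel(cloud(c,d,(S<70)&(V>50))); w=w[(abs(w[:,1])<16)&(w[:,2]>-8)&(w[:,2]<40)&(abs(w[:,0])<150)]
for a in range(-140,141,20):
    q=w[(abs(w[:,0]-a)<5)]
    if len(q)>8: print(a,"ymed %.1f ztop %.1f"%(np.median(q[:,1]),np.percentile(q[:,2],5)),len(q))
E
python3 held.py a; python3 - <<'E'
from h import *
go([445,-80,150],1.73)
E
```

```text
t 10.83 tcp [ 509.8 -288.8  150.7] phi 3.072 F [ 0.3  0.1 -2. ] open 17.4 j6 -0.56
band in tool: x -9.3..19.4 y 0.7 z(top) 2.7 2916
-40 ymed 1.1 ztop 4.4 649
-20 ymed 1.1 ztop 4.3 850
20 ymed 1.1 ztop 4.1 556
40 ymed 1.1 ztop 3.9 1216
60 ymed 1.0 ztop 3.8 1406
80 ymed 1.0 ztop 3.7 1616
100 ymed 1.0 ztop 0.2 2285
t 10.88 tcp [ 508.3 -287.8  148.6] phi 3.072 F [-0.2  0.5 -1.8] open 17.6 j6 -0.56
delta_m [ 0.0777  0.2029 -0.0018] roll 1.342
```

View pics/held_a.png

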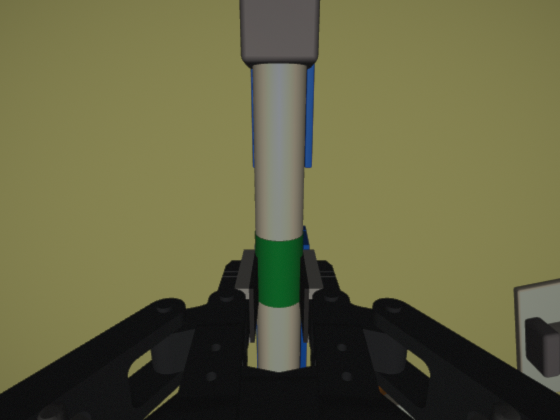

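The brush is held level at the green band: the handle's top is 4 mm ahead of the TCP and the band centre is at tool x≈+5. Moving on to the set-down spot.

Call:
arm_command:
  delta_pos:
    - [0.0777, 0.2029, 0]
    - [0.0777, 0.2029, 0]
    - [0.0777, 0.2029, 0]
    - [0.0777, 0.2029, 0]
    - [0.0777, 0.2029, 0]
    - [0.0777, 0.2029, 0]
    - [0.0777, 0.2029, 0]
    - [0.0777, 0.2029, 0]
    - [0.0777, 0.2029, 0]
    - [0.0777, 0.2029, 0]
    - [0.0777, 0.2029, 0]
    - [0.0777, 0.2029, 0]
    - [0.0777, 0.2029, 0]
    - [0.0777, 0.2029, 0.04]
    - [0.0777, 0.2029, 0.08]
    - [0.0777, 0.2029, 0.1]
    - [0.0777, 0.2029, 0.105]
    - [0.0777, 0.2029, 0.105]
    - [0.0777, 0.2029, 0.105]
  roll: [0.12, 0.24, 0.36, 0.48, 0.6, 0.72, 0.84, 0.96, 1.08, 1.2, 1.3, 1.342, 1.342, 1.342, 1.342, 1.342, 1.342, 1.342, 1.342]
  jaw: [-1, -1, -1, -1, -1, -1, -1, -1, -1, -1, -1, -1, -1, -1, -1, -1, -1, -1, -1]

```text
time: 12.47
tcp_pos: [444.8, -79.7, 42.7]
eef_rot: [-0.0, 0.649, 0.761, -0.0]
wrist_force: [0.6, -1.1, -1.1]
opening: 17.6
```

```bash
python3 held.py b
```

```text
t 12.47 tcp [444.8 -79.7  42.7] phi 1.730 F [ 0.6 -1.1 -1.1] open 17.6 j6 1.09
band in tool: x -8.2..20.5 y 0.3 z(top) 2.8 2917
-40 ymed 0.3 ztop 4.3 558
-20 ymed 0.3 ztop 4.2 832
20 ymed 0.3 ztop 4.1 436
40 ymed 0.7 ztop 4.0 1213
60 ymed 0.7 ztop 3.8 1392
80 ymed 0.7 ztop 3.7 1610
100 ymed 0.7 ztop 0.2 2576
```

Call:
arm_command:
  delta_pos:
    - [0, 0, 0.008]
    - [0, 0, 0.012]
    - [0, 0, 0.014]
    - [0, 0, 0.0155]
    - [0, 0, 0.0155]
  roll: [0, 0, 0, 0, 0]
  jaw: [-1, -1, -1, -1, -1]

```text
time: 12.93
tcp_pos: [444.9, -79.7, 28.1]
eef_rot: [0.0, 0.649, 0.761, 0.0]
wrist_force: [-2.5, 0.6, 9.0]
opening: 17.6
```

Call:
arm_command:
  delta_pos:
    - [0, 0, 0]
    - [0, 0, 0]
    - [0, 0, 0]
    - [0, 0, 0]
    - [0, 0, 0]
    - [-0.014, 0, 0]
    - [-0.028, 0, 0]
    - [-0.028, 0, 0]
    - [-0.028, 0, 0]
  roll: [0, 0, 0, 0, 0, 0, 0, 0, 0]
  jaw: [0, 0, 0, 0, 0, 0, 0, 0, 0]

```text
time: 13.68
tcp_pos: [449.1, -107.5, 26.9]
eef_rot: [-0.0, 0.649, 0.761, 0.0]
wrist_force: [-0.6, -0.7, -0.7]
opening: 42.6
```

```bash
python3 held.py c
```

```text
t 13.68 tcp [ 449.1 -107.5   26.9] phi 1.729 F [-0.6 -0.7 -0.7] open 42.6 j6 1.04
band in tool: x 20.0..48.6 y 0.7 z(top) 1.1 3678
-40 ymed 0.3 ztop 2.8 477
-20 ymed 0.8 ztop 2.8 857
0 ymed 0.7 ztop 2.7 956
20 ymed 0.7 ztop 2.7 422
60 ymed 0.7 ztop 2.7 1408
80 ymed 0.7 ztop 2.5 1629
100 ymed 0.7 ztop 2.7 1878
```

Call:
arm_command:
  delta_pos:
    - [0, 0, 0]
    - [0, 0, 0]
    - [0, 0, 0]
    - [0, 0, 0]
    - [0, 0, 0]
    - [0, 0, 0]
    - [0, 0, -0.02]
    - [0, 0, -0.05]
    - [0, 0, -0.09]
    - [0, 0, -0.13]
    - [0, 0, -0.13]
    - [0, 0, -0.13]
  roll: [0, 0, 0, 0, 0, 0, 0, 0, 0, 0, 0, 0]
  jaw: [-1, -1, -1, -1, -1, -1, -1, -1, -1, -1, -1, -1]

```text
time: 14.73
tcp_pos: [451.3, -108.3, 159.4]
eef_rot: [0.003, 0.649, 0.761, 0.001]
wrist_force: [-0.2, -0.5, -2.2]
opening: 17.8
```

```bash
python3 held.py d; python3 - <<'E'
from h import *
p,T,phi=st(); th=1.731
x=np.array([np.cos(th),np.sin(th),0]); t=np.array([549.5,83.6,p[2]])-34.3*x; t[2]=155; print(t); go(t,th)
E
```

```text
t 14.73 tcp [ 451.3 -108.3  159.4] phi 1.730 F [-0.2 -0.5 -2.2] open 17.8 j6 1.04
band in tool: x 19.1..47.6 y 0.7 z(top) 1.6 3621
-40 ymed 0.3 ztop 2.8 479
-20 ymed 0.3 ztop 2.8 862
0 ymed 0.3 ztop 2.9 913
20 ymed 0.3 ztop 2.9 318
60 ymed 0.7 ztop 3.2 1408
80 ymed 0.7 ztop 3.3 1623
100 ymed 0.7 ztop 3.4 1856
t 14.78 tcp [ 449.3 -107.5  157.2] phi 1.730 F [-0.2 -0.4 -2.1] open 17.7 j6 1.04
[554.97151113  49.73921788 155.        ]
t 14.78 tcp [ 449.3 -107.5  157.2] phi 1.730 F [-0.2 -0.4 -2.1] open 17.7 j6 1.04
delta_m [0.1385 0.1292 0.0022] roll -0.001
```

Call:
arm_command:
  delta_pos:
    - [0.035, 0.0323, 0]
    - [0.07, 0.0646, 0]
    - [0.104, 0.0969, 0]
    - [0.125, 0.1163, 0]
    - [0.1385, 0.1292, 0]
    - [0.1385, 0.1292, 0]
    - [0.1385, 0.1292, 0]
    - [0.1385, 0.1292, 0]
    - [0.1385, 0.1292, 0]
    - [0.1385, 0.1292, 0]
  roll: [0, 0, 0, 0, 0, 0, 0, 0, 0, 0]
  jaw: [-1, -1, -1, -1, -1, -1, -1, -1, -1, -1]

```text
time: 15.62
tcp_pos: [553.3, 48.9, 156.1]
eef_rot: [-0.001, 0.649, 0.76, -0.001]
wrist_force: [-0.3, 0.2, -1.3]
opening: 17.8
```

```bash
python3 held.py e; python3 - <<'E'
from h import *
p,T,phi=st(); c=cam("wrist"); im,d=eyes.grab_frame("wrist"); H,S,V=hsv(im)
r=lambda P:(P-p)@T
j=cloud(c,d,(H>105)&(H<130)&(S>120)&(V>40)); j=j[(j[:,2]>60)&(j[:,2]<96)]; print("jaw",fit(j)); a=r(j); print("tool x",a[:,0].min(),a[:,0].max(),"y",a[:,1].min(),a[:,1].max())
k=cloud(c,d,(V<60)&(S<90)); k=k[(k[:,2]>55)&(k[:,2]<96)&(k[:,0]<600)]
if len(k)>20: a=r(k); print("tine tool x",np.percentile(a[:,0],[1,99]),"y",np.percentile(a[:,1],[1,99]),len(k))
E
```

```text
t 15.62 tcp [553.3  48.9 156.1] phi 1.728 F [-0.3  0.2 -1.3] open 17.8 j6 1.39
band in tool: x 19.0..47.6 y 0.7 z(top) 1.4 3656
-40 ymed 0.3 ztop 2.9 477
-20 ymed 0.3 ztop 2.9 854
0 ymed 0.3 ztop 2.9 893
20 ymed 0.7 ztop 3.0 321
60 ymed 0.7 ztop 3.2 1410
80 ymed 0.7 ztop 3.3 1633
100 ymed 1.0 ztop 3.3 1855
t 15.67 tcp [553.7  49.  156.4] phi 1.728 F [-1.  -0.  -0.3] open 17.3 j6 1.39
jaw (array([530.3,  80.6,   7.7,  34. ]), 'mean', array([530.5,  81.5,  85.1]), 'dir -1.422', 797)
tool x 17.918148967721123 51.84113740146008 y -21.743067975876798 -13.98901783795081
tine tool x [17.56600045 52.79548679] y [15.50500783 23.87968701] 986
```

View pics/held_e.png

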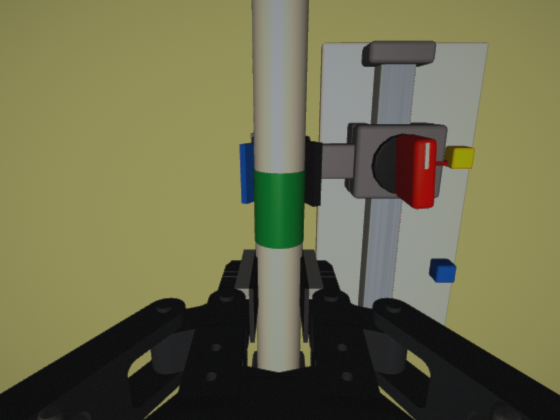

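Call:
arm_command:
  delta_pos:
    - [0.0015, 0.0005, 0.02]
    - [0.0015, 0.0005, 0.04]
    - [0.0015, 0.0005, 0.05]
    - [0.0015, 0.0005, 0.055]
    - [0.0015, 0.0005, 0.06]
    - [0.0015, 0.0005, 0.063]
    - [0.0015, 0.0005, 0.066]
    - [0.0015, 0.0005, 0.069]
    - [0.0015, 0.0005, 0.069]
  roll: [0, 0, 0, 0, 0, 0, 0, 0, 0]
  jaw: [-1, -1, -1, -1, -1, -1, -1, -1, -1]

```text
time: 16.47
tcp_pos: [554.8, 51.5, 88.6]
eef_rot: [-0.0, 0.649, 0.761, -0.0]
wrist_force: [-2.3, -0.8, 2.4]
opening: 17.9
```

```bash
python3 held.py f
```

```text
t 16.47 tcp [554.8  51.5  88.6] phi 1.730 F [-2.3 -0.8  2.4] open 17.9 j6 1.39
band in tool: x 19.0..47.5 y 0.3 z(top) 1.0 3650
-40 ymed 0.7 ztop 3.5 504
-20 ymed 0.3 ztop 3.2 857
0 ymed 0.3 ztop 2.9 911
20 ymed 0.3 ztop 2.7 319
60 ymed 0.3 ztop 2.2 1429
80 ymed 0.3 ztop 1.9 1649
100 ymed 0.4 ztop 1.8 1891
```

Call:
arm_command:
  delta_pos:
    - [0, 0, 0.003]
    - [0, 0, 0.006]
    - [0, 0, 0.009]
    - [0, 0, 0.012]
    - [0, 0, 0.014]
    - [0, 0, 0.015]
    - [0, 0, 0.015]
  roll: [0, 0, 0, 0, 0, 0, 0]
  jaw: [-1, -1, -1, -1, -1, -1, -1]

```text
time: 17.1
tcp_pos: [554.9, 51.3, 75.1]
eef_rot: [0.0, 0.649, 0.761, -0.0]
wrist_force: [-8.7, -1.4, 17.5]
opening: 17.4
```

```bash
python3 held.py g
```

```text
t 17.10 tcp [554.9  51.3  75.1] phi 1.730 F [-8.7 -1.4 17.5] open 17.4 j6 1.39
band in tool: x 18.8..47.3 y 1.0 z(top) 0.0 3446
-40 ymed 0.5 ztop 4.1 546
-20 ymed 0.3 ztop 3.5 833
0 ymed 0.7 ztop 2.9 895
20 ymed 0.7 ztop 2.3 293
60 ymed 0.3 ztop 1.0 1456
80 ymed 0.0 ztop 0.5 1689
100 ymed 0.0 ztop -0.0 1902
```

Call:
arm_command:
  delta_pos:
    - [0, 0, 0.001]
    - [0, 0, 0.002]
    - [0, 0, 0.003]
    - [0, 0, 0.003]
  roll: [0, 0, 0, 0]
  jaw: [-1, -1, -1, -1]

```text
time: 17.48
tcp_pos: [555.3, 50.8, 74.1]
eef_rot: [0.001, 0.649, 0.761, -0.0]
wrist_force: [-12.5, -2.7, 28.9]
opening: 17.6
```

```bash
python3 held.py h; python3 - <<'E'
from h import *
c=cam("wrist"); im,d=eyes.grab_frame("wrist"); H,S,V=hsv(im)
j=cloud(c,d,(H>105)&(H<130)&(S>120)&(V>40)); j=j[(j[:,2]>50)&(j[:,2]<100)&(j[:,0]<600)]; print("jaw",fit(j),j[:,2].max())
E
```

```text
t 17.48 tcp [555.3  50.8  74.1] phi 1.730 F [-12.5  -2.7  28.9] open 17.6 j6 1.39
band in tool: x 18.8..47.3 y 0.7 z(top) -1.5 3447
-40 ymed 1.2 ztop 5.1 607
-20 ymed 0.7 ztop 3.8 806
0 ymed 0.3 ztop 2.7 882
20 ymed 0.7 ztop 1.7 283
60 ymed -0.7 ztop -1.0 1485
80 ymed -1.0 ztop -2.2 1758
100 ymed -1.5 ztop -3.4 1847
jaw (array([534.8,  76.9,  15.3,  43.3]), 'mean', array([534. ,  82.4,  80.6]), 'dir -1.421', 4544) 89.16474836518762
```

View pics/held_h.png

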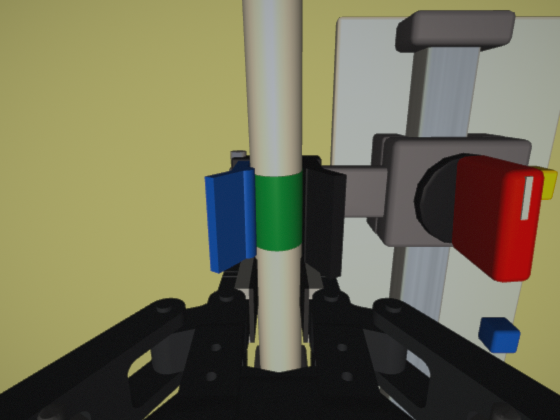

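The view shows the band in the fork between the blue jaw and the black tine. The gripper is now only tilting the handle, with the band axis steady at about 63 mm. I'll ease up to level it, release, rise and look.

Call:
arm_command:
  delta_pos:
    - [0, 0, -0.002]
    - [0, 0, -0.004]
    - [0, 0, -0.004]
    - [0, 0, -0.004]
    - [0, 0, -0.004]
    - [0, 0, -0.004]
    - [0, 0, -0.004]
    - [0, 0, -0.025]
    - [0, 0, -0.06]
    - [0, 0, -0.09]
    - [0, 0, -0.09]
    - [0, 0, -0.09]
    - [0, 0, -0.09]
  roll: [0, 0, 0, 0, 0, 0, 0, 0, 0, 0, 0, 0, 0]
  jaw: [-1, -1, -1, 0, 0, 0, 0, 0, 0, 0, 0, 0, 0]

```text
time: 18.67
tcp_pos: [554.7, 51.6, 159.4]
eef_rot: [-0.0, 0.649, 0.761, -0.0]
wrist_force: [-0.1, -0.0, -0.2]
opening: 42.6
```

```bash
cat > seat.py <<'E'
from h import *
import sys
p,T,phi=st(); c=cam("wrist"); im,d=eyes.grab_frame("wrist"); H,S,V=hsv(im); cv2.imwrite("pics/seat_%s.png"%sys.argv[1],im[:,:,::-1])
u=np.array([-.16,.987]); n=np.array([.987,.16]); o=np.array([549.5,83.6])
def loc(P): q=P[:,:2]-o; return np.stack([q@n,q@u,P[:,2]],1)
g=loc(cloud(c,d,(H>40)&(H<90)&(S>100))); g=g[(abs(g[:,0])<25)&(abs(g[:,1])<60)&(g[:,2]>40)]
print("band along %.1f..%.1f across %.1f ztop %.1f (home 0,0,72)"%(*np.percentile(g[:,1],[1,99]),np.median(g[:,0]),np.percentile(g[:,2],97)),len(g))
w=loc(cloud(c,d,(S<70)&(V>50))); w=w[(abs(w[:,0])<9)&(w[:,2]>40)&(w[:,2]<110)]
for a in range(-80,121,20):
    q=w[abs(w[:,1]-a)<5]
    if len(q)>8: print(a,"across %.1f ztop %.1f"%(np.median(q[:,0]),np.percentile(q[:,2],95)),len(q))
j=loc(cloud(c,d,(H>105)&(H<130)&(S>120)&(V>40))); j=j[(j[:,2]>50)&(abs(j[:,1])<30)&(abs(j[:,0])<50)]
for z in range(62,92,5):
    q=j[abs(j[:,2]-z)<2.5]
    if len(q)>5: print("jaw z",z,"inner edge across %.1f"%np.percentile(q[:,0],97),len(q))
b=cloud(c,d,((H<8)|(H>172))&(S>130)&(V>60)); b=b[(b[:,2]>84)&(b[:,2]<96)]
if len(b)>10: print("bar",fit(b))
E
python3 seat.py a
```

```text
t 18.67 tcp [554.7  51.6 159.4] phi 1.730 F [-0.1 -0.  -0.2] open 42.6 j6 1.39
band along -13.6..15.1 across 0.9 ztop 73.9 (home 0,0,72) 1339
-80 across 0.1 ztop 76.8 380
-60 across 0.1 ztop 73.2 369
-40 across 0.1 ztop 73.3 383
-20 across 0.2 ztop 73.4 415
20 across 0.3 ztop 73.2 458
40 across -0.2 ztop 73.3 537
60 across -0.2 ztop 73.2 579
80 across -0.1 ztop 76.6 657
jaw z 62 inner edge across -11.2 8
jaw z 67 inner edge across -10.9 6
jaw z 72 inner edge across -8.2 150
jaw z 77 inner edge across -9.1 473
jaw z 82 inner edge across -14.2 379
jaw z 87 inner edge across -17.8 511
bar (array([627.8,  96.6,  13. ,  39.3]), 'mean', array([626.8,  96.8,  89.9]), 'dir -1.314', 1495)
```

View pics/seat_a.png

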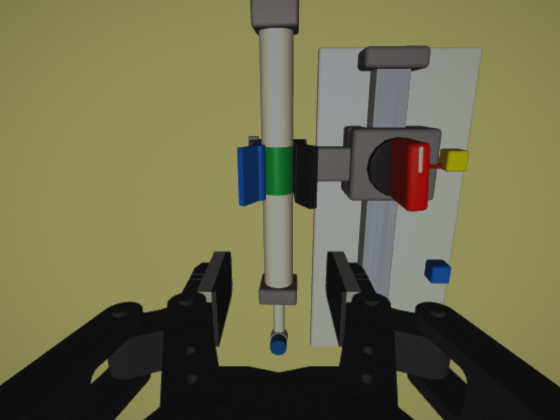

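Level and in the fork. A differential height check against the carriage top (48) and the end blocks (34) will tell if it is fully home.

```bash
python3 - <<'E'
from h import *
c=cam("wrist"); im,d=eyes.grab_frame("wrist"); H,S,V=hsv(im)
u=np.array([-.16,.987]); n=np.array([.987,.16]); o=np.array([549.5,83.6])
P=cloud(c,d,V>0); q=P[:,:2]-o; L=np.stack([q@n,q@u,P[:,2]],1)
def box(x0,x1,y0,y1,z0,z1):
    k=L[(L[:,0]>x0)&(L[:,0]<x1)&(L[:,1]>y0)&(L[:,1]<y1)&(L[:,2]>z0)&(L[:,2]<z1)]; return np.round(np.percentile(k[:,2],[5,50,95]),1),len(k)
print("ridge -55..-25",box(-2,2,-55,-25,50,90)); print("ridge band",box(-2,2,-14,14,50,90)); print("ridge 25..60",box(-2,2,25,60,50,90))
print("end piece",box(-10,10,84,98,60,95)); print("carriage top (48)",box(52,60,-23,23,40,55)); print("plate (8)",box(25,60,-100,-40,0,15)); print("knob bar top (90)",box(70,90,-20,20,84,96))
print("counter",box(-80,-60,-60,60,-10,10))
b=cloud(c,d,((H<8)|(H>172))&(S>130)&(V>60)); b=b[(b[:,2]>88)&(b[:,2]<94)]; print("bar",fit(b))
Y=cloud(c,d,(H>22)&(H<34)&(S>150)&(V>60)); Y=Y[(Y[:,2]>15)&(Y[:,2]<30)&(Y[:,0]>660)]; print("yellow",fit(Y), "along", (fit(Y)[0][:2]-o)@u)
for a in (52,): 
    k=L[(L[:,2]>46)&(L[:,2]<51)&(L[:,0]>50)&(L[:,0]<110)&(abs(L[:,1])<40)]; print("carriage along",np.percentile(k[:,1],[1,99]))
for n_ in ["clip_seat","band","pointer"]:
    for k in nets.landmark_of("wrist",n_)[:1]: print(n_,k["conf"],at_z(c,k["pixel"],{"clip_seat":62,"band":62,"pointer":14}[n_]))
E
```

```text
ridge -55..-25 (array([71.8, 72.8, 73.8]), 262)
ridge band (array([71.9, 73. , 74. ]), 314)
ridge 25..60 (array([71.5, 72.6, 73.7]), 438)
end piece (array([74.4, 75.8, 77. ]), 739)
carriage top (48) (array([47.6, 48.7, 49.8]), 803)
plate (8) (array([0.6, 8.5, 9.7]), 2218)
knob bar top (90) (array([85.9, 90.2, 91.6]), 1702)
counter (array([-0.4,  0.8,  1.9]), 3629)
bar (array([627.9,  96.6,  12.9,  39.3]), 'mean', array([627.4,  96.4,  90.3]), 'dir -1.335', 1383)
yellow (array([682.2, 104.7,  16.4,  15.6]), 'mean', array([680.7, 105. ,  23.5]), 'dir -0.178', 532) along -0.4062999999999983
carriage along [-23.92289229  24.58896583]
clip_seat 0.74 [549.91540391  82.89972815  62.        ]
band 0.94 [549.76480361  82.21552232  62.        ]
pointer 0.74 [670.97213736 103.19716833  14.        ]
```

All references read about 0.6 mm high, so the handle axis is at about 62.1 mm. That is level and fully home, with the pointer within 1 mm of the tab's middle.

```bash
python3 -c "
from h import *
st(); print(order.close_job())"
```

```text
t 18.92 tcp [553.8  51.6 158.4] phi 1.730 F [ 0.2 -0.5 -0.7] open 43.0 j6 1.39
the job is handed in; nothing more can be done
None
```

The job is done and handed in after about 19 s of the 67 s allowed. The brush is seated in the clip and the carriage is clamped at the yellow tab.

**What I did:**
- **Carriage:** I loosened the knob from about 1.24 to 0.27 rad, slid the carriage about 40 mm to the yellow tab, and turned the knob clockwise to its stop.
- **Brush:** I lifted it at the case cut-out, set it down on the counter and took it again 34 mm from the band's middle. Then I pushed it past the blue jaw, released it and drew the gripper clear.

**Last checks, from the wrist camera:**
- **Pointer:** it is within 1 mm of the yellow tab's middle, and the carriage did not move during the snap-in.
- **Knob:** the bar angle gives about 1.5 rad.
- **Handle:** its axis is at about 62.1 mm after taking off a 0.6 mm camera bias (62 wanted), and it is level within 0.5 mm. The band's middle is within 1.5 mm of the seat along the rail.
- **Jaw:** its lip reaches over the edge of the handle.

**Disagreement or not checked:**
- **Hard push:** near the end the brush pivoted slightly in the fingers, with about 29 N at the wrist. It was level again after release.
- **Knob readings:** one coarse reading gave about 1.47 rad; finer fits gave 1.50.
- **Mug, bottle and jar:** I kept well clear of them and did not look at them again.

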